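# Shim the rocking magnetic stirrer

## Task

The magnetic stirrer rocks because its front right foot (as the robot sees it) is rusted fast and does not reach the bench. Without picking anything up, push the orange wedge shim along the bench, thin end first, under that foot until it is snug and the stirrer no longer rocks, yet stays level and where it is. Then press down firmly with a fingertip on the front right corner of the stirrer's top to prove it, and finish while still pressing there, with the other things left alone.

Things in the scene. Friction and masses are not known exactly. Their poses are not given: they have to be found in the camera images.
- stirrer: White magnetic stirrer, about 2.2 kg, loose on the bench. Housing 180 mm deep (x), 150 mm wide (y); flat top deck 70 mm above the bench, on it a square white plate whose top is at 79 mm. Origin: on the bench under its middle; +x to its back (its front with two knobs faces -x), +y to its left, z up. It rests on three feet; some 2 to 3 N on the fourth corner tips it.
- foot_under (a point): Centre of the underside of the rusty brown front right foot, a flat round pad of 12 mm radius at x = -68, y = -88 mm in the stirrer's frame. It hangs 5 to 9 mm above the bench, under a round lug (14 mm radius, underside at 24 mm) that stands out from the housing's right side; the other feet mirror it.
- corner_top (a point): Point on the stirrer's bare top deck near its front right corner, where to press: 70 mm above the bench, 14 mm from the front edge and 15 mm from the side.
- shim: Orange wedge shim of hard plastic, 50 g, 95 mm long (x), 36 mm wide (y), lying flat on the bench beside the stirrer's right side. Origin: on the bench under its middle; +x points to the thin end, z up. Its top slopes evenly from 15 mm at the back to 2 mm at the thin end.
- shim_tip (a point): Middle of the shim's thin end, 47.5 mm ahead of its origin, 1 mm above the bench.
- shim_back (a point): Middle of the shim's thick upright back face (36 mm wide, 15 mm high), 47.5 mm behind its origin. Pushed along the bench alone the shim drags with under 1 N; when it jams under the foot the push rises fast.
- spirit_level: Yellow spirit level, 16 x 100 x 21 mm, lying across the stirrer's plate; origin in the middle of its underside. It stays there.
- vial_blue: Small vial with a blue cap, 23 mm wide, 48 mm high, a bystander; origin under its middle.
- vial_white: Small vial with a white cap, 23 mm wide, 48 mm high, a bystander; origin under its middle.
- weight: Steel calibration weight, 24 mm wide, 30 mm high, a bystander; origin under its middle.
- petri_dish: Shallow dish with tablets, 65 mm wide, 13 mm high, a bystander; origin under its middle.
Mind the look-alikes: they are no part of the job. Of the things that look like the shim, the larger one is meant.

How it is judged:
On the way:
1. the shim lies flat with its ramp under the rusty foot, and nobody leans on the stirrer (x of foot_under in the frame of shim between -0.045 and 0.042 m and y of foot_under in the frame of shim between -0.018 and 0.018 m and contact force between the fingers and stirrer below 0.5 N), for 0.1 s.
At the end, for the whole second after the job is handed in: A finger presses the front right corner of the stirrer's top (over 4 N, grasp point within 60 mm of the marked point); the shim, flat on the bench, carries the rusty foot (over 1 N, foot centre within 18 mm of its midline); the stirrer is still and level within 0.010 rad (contact force between the fingers and stirrer above 4 N and horizontal distance between the grasp point and corner_top below 0.06 m and contact force between shim and stirrer above 1 N and angle between stirrer's own z axis and vertical below 0.01 rad and y of foot_under in the frame of shim between -0.018 and 0.018 m and angle between shim's own z axis and vertical below 0.06 rad and linear speed of each of stirrer, shim below 0.02 m/s); the arm keeps its last pose, push and grip.
It fails at once if the shim is lifted off the bench (height (world z) of shim above 0.015 m).
It fails at once if the shim is tipped over (angle between shim's own z axis and vertical above 0.35 rad).
It fails at once if the stirrer is shoved more than 15 mm, lifted or tipped up (distance of stirrer from where it was at the start of the episode above 0.015 m or angle between stirrer's own z axis and vertical above 0.2 rad).
It fails at once if the spirit level falls off the stirrer or is taken away (distance between spirit_level and stirrer above 0.13 m).
It fails at once if a bystander is knocked away (distance of any of vial_blue, vial_white, weight, petri_dish from where it was at the start of the episode above 0.03 m).
It also fails if it takes over 51 s, if anything falls off the work surface, if the arm or the gripper's body presses on something with over 40 N, if the wrist force passes 120 N, or if a joint passes its speed limit or range.

## Robot

A 6-joint arm with a two-finger parallel gripper is mounted at the origin on a cart in front of the work surface, level with it; the furniture and walls round the work are solid. World frame = base frame: x ahead of the robot, y to its left, z up, the work surface at z = 0. Lengths are in m, angles in rad, forces in N, time in s.
With the tool pointing down it reaches from about 0.225 to 0.875 m from the base axis. Payload 3.4 kg.
Tool frame: the origin (TCP) lies midway between the tips of the shut fingers; the grasp point (between the pads) lies behind it (manip.grip_point_offset is the z of the grasp point in the tool frame, in m); z points along the fingers, x is the direction in which the jaws open and shut, and the axes are right-handed (so a half turn about z gives the same grasp; the last joint's range is limited). The gripper opens to 85 mm and grips with 20 to 120 N. Pads are 22 mm wide; open, the fingers measure 114 mm over their backs; the gripper's body (76 mm by 85 mm) begins 54 mm behind the grasp point. The pads swing forward as they close: fully open they stand 13 mm farther back than shut.
Start: joints at [1.165, 0.276, 1.505, -0, 1.361, -0.121], TCP at [0.162, 0.552, 0.231] pointing down, gripper open.
Joint ranges: [-2.89, 2.89], [-0.75, 2.08], [0.22, 2.7], [-1.18, 4.32], [0.11, 2.71], [-2.7, 2.7]. Speed limits (rad/s): [2.57, 2.57, 3.14, 3.14, 3.14, 3.14].

## Interface

Orientations are given as a unit quaternion [w, x, y, z].
In Python, from rig import manip, eyes, recognise, regions_of, mark_of gives the robot as it stands.
- The arm moves only by the shell command python3 -m inch 'ROWS' [FORCE]. ROWS is JSON, a list of rows, each a list of 5 numbers: the gripper command: -1 is shut, 1 is fully open, values between are in proportion, then the shift along the tool's x, y, z in mm, then the turn about the tool's z in degrees. A call has 1 to 20 rows; each row shifts and turns the pose as measured when the row begins, along the tool's axes as they then stand; what a row does not reach is not made up. A row lasts 1/12 s, in which the tool goes at most 41.7 mm and 7.16 degrees, less where a joint would pass 70% of its speed; a pose out of reach is approached as far as the arm can. A call with a gripper value outside its range is refused whole. The fingers move at their own pace and stop on an object; FORCE is the grip in N (left out, the last holds). Time passes only in rows, so rows that do not move let the fingers close. It gives the time, the measured TCP pose, the force and the opening at its end, in the units of the state.
- manip.get_state(): the state, without advancing time (a new reading comes with each control period).
- eyes.get_image(name): name is "side" or "top" or "wrist"; returns a dict with "frame" (420x560x3 uint8, red, green, blue), "K" (3x3 intrinsics, pixels), "rvec" (rotation vector, rad) and "tvec" (3), from world to camera coordinates, as OpenCV has them; the wrist camera has in their place "mount" (4x4, takes a point from camera to tool coordinates, whose origin is the TCP and whose axes are the tool frame's). Camera axes: x right, y down, z forward; pixel columns grow to the right and rows downward; lengths in m; the calibration is good to about 2 mm. A picture is of the moment at which its call begins: read the wrist's pose just before it. There is no depth.
- manip.sign_off(): hands the job in, once; it reports no verdict.
Trained networks look in a picture, given as the dict that the camera call returned (one of the last four; its "shot" number tells which), for a name from the list of things; names that differ only in an ending like _2 or _b are one class to them, and where a whole thing is asked for, a point or a joint stands for the part that bears it (a point fixed in the world has none). Each returns a list of dicts, best first, with "confidence" (0 to 1); they miss things now and then, are a little off and sometimes report something else, mostly with a low value. They report only what shows in the picture. A call takes as long as a camera call. They do not tell look-alikes from the thing itself.
- recognise(picture, target): "bbox" ([left, top, width, height] in pixels, round what is visible of it).
- regions_of(picture, target): "mask" (420x560 bool, what is visible of it) and "bbox" ([left, top, width, height] in pixels, round what is visible of it).
- mark_of(picture, target): "point" ([row, column] in pixels: a listed point, or the origin of a listed thing).
The state is a dict: "clock": time; "qpos": joint angles; "qd": joint speeds; "effort": joint torques, N m; "position": TCP position; "ee_rot": TCP orientation; "contact_force": force on the tool from outside, world axes, zero at the start; "moment": the same for the moment, N m; "width": finger opening in m.
Only numpy, scipy, OpenCV 4.12 (cv2) and the standard library are available. Lean on these libraries where they do the work, as an engineer would, in place of code of your own. Each camera call takes 0.05 s, during which the arm holds its last target.

## Working session

There is one attempt and no reset: what is moved stays moved. The work goes in short steps, Python scripts to look and compute and a shell command to move; the robot and the scene stay as the last step left them, time stands still between calls to the robot, and variables do not carry over. Pictures are saved under pics/ and viewed, and the job is handed in when it is done.

```bash
ls; mkdir -p pics
python3 - <<'E'
from rig import manip, eyes, recognise, regions_of, mark_of
import cv2
s=manip.get_state(); print(s, manip.grip_point_offset)
for n in ["side","top"]:
    p=eyes.get_image(n); cv2.imwrite(f"pics/{n}0.png",p["frame"][:,:,::-1])
    print(n,p["K"],p["rvec"],p["tvec"])
    for t in ["stirrer","shim","spirit_level","vial_blue","vial_white","weight","petri_dish"]:
        print(t,[(r["bbox"],round(r["confidence"],2)) for r in recognise(p,t)][:3])
    for t in ["stirrer","foot_under","corner_top","shim","shim_tip","shim_back","vial_blue","vial_white","weight","petri_dish"]:
        print(t,[(r["point"],round(r["confidence"],2)) for r in mark_of(p,t)][:3])
E
```

```text
pics
{'clock': 0.0, 'qpos': array([ 1.16502884e+00,  2.76574586e-01,  1.50611596e+00,  9.68048891e-06,
        1.36069681e+00, -1.20991678e-01]), 'qd': array([-0.00022787, -0.00083238, -0.00032245,  0.00097646, -0.00078983,
        0.00152144]), 'effort': array([-9.81213743e-04, -4.16782308e+01, -2.45804322e+01, -4.37184708e-04,
        1.11668551e-02,  1.93038971e-06]), 'position': array([0.16133217, 0.55136091, 0.23045819]), 'ee_rot': array([ 4.43343810e-04,  8.00294699e-01,  5.99606195e-01, -7.80195769e-04]), 'contact_force': array([-0.47403273, -0.34660665,  0.0505694 ]), 'moment': array([-0.00602864,  0.01142099, -0.04323092]), 'width': 0.08545917272463568} -0.0187
side [[433.58503932   0.         278.0108037 ]
 [  0.         433.58503932 218.59317888]
 [  0.           0.           1.        ]] [ 2.20082591 -0.44766939  0.19820044] [-0.43440197  0.30743831  0.81618589]
stirrer [([223.1, 161.7, 79.6, 70.4], 0.85), ([263.6, 239.9, 31.1, 20.0], 0.55)]
shim [([262.7, 237.5, 33.3, 22.5], 0.88), ([265.7, 280.2, 11.1, 19.4], 0.73)]
spirit_level [([262.5, 166.4, 25.2, 17.7], 0.67)]
vial
[... 1139 characters left out ...]
 0.7), ([357.1, 177.0, 5.1, 8.0], 0.43)]
weight [([398.3, 225.9, 8.7, 12.3], 0.64)]
petri_dish [([135.5, 201.3, 23.4, 27.2], 0.62), ([194.8, 167.5, 67.2, 74.6], 0.48)]
stirrer [([221.6, 271.2], 0.26)]
foot_under [([183.1, 358.8], 0.63)]
corner_top [([221.2, 252.8], 0.59)]
shim [([231.8, 327.7], 0.6), ([217.1, 287.6], 0.59), ([215.3, 144.6], 0.25)]
shim_tip [([222.5, 272.8], 0.9), ([211.2, 304.6], 0.72), ([233.3, 318.7], 0.67)]
shim_back [([205.4, 231.2], 0.74), ([211.2, 305.3], 0.53), ([241.4, 338.2], 0.43)]
vial_blue [([184.3, 323.0], 0.54), ([214.1, 143.2], 0.43)]
vial_white [([203.2, 229.2], 0.66), ([182.8, 357.7], 0.37)]
weight [([229.1, 402.4], 0.48)]
petri_dish [([214.0, 144.7], 0.65)]
```

Run:
```python
import cv2
a=cv2.imread("pics/side0.png"); b=cv2.imread("pics/top0.png")
cv2.imwrite("pics/sc.png",cv2.resize(a[130:400,200:400],(592,800))[:600] if 0 else cv2.resize(a[140:390,200:400],(480,600),interpolation=cv2.INTER_CUBIC))
cv2.imwrite("pics/tc.png",cv2.resize(b[140:280,120:420],(800,373),interpolation=cv2.INTER_CUBIC))
```

```text
(no output)
```

View pics/sc.png

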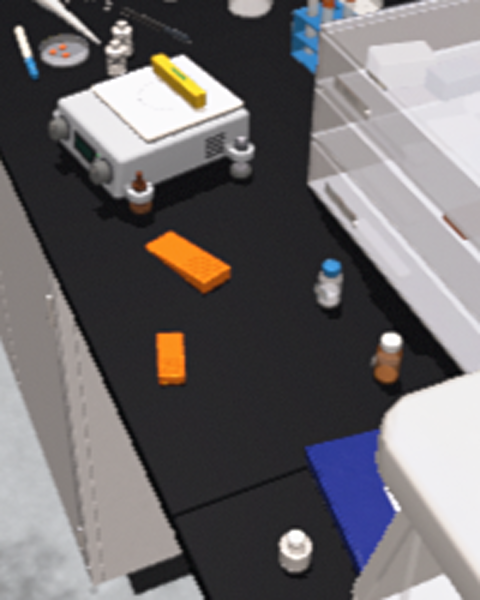

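View pics/tc.png

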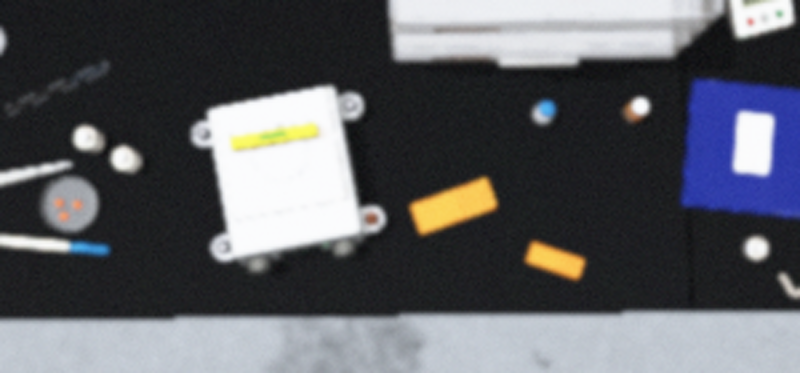

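View pics/top0.png

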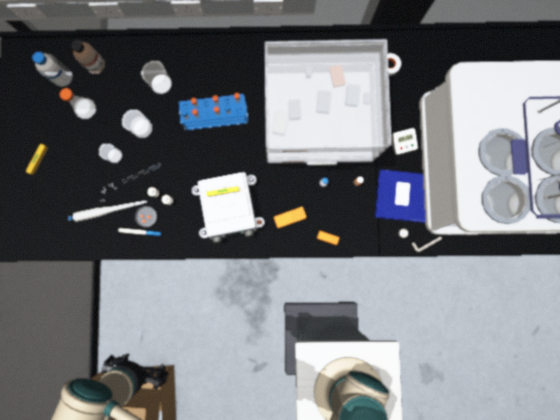

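View pics/side0.png

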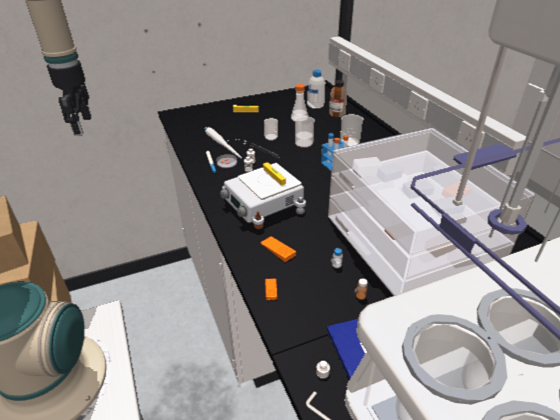

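Top view: the large shim is at about (290,217), with its thin end to the left, facing the rusty foot at about (259,222). The small look-alike is at (328,238). Next I'll work out positions.

```bash
cat > h.py <<'E'
import numpy as np, cv2
from scipy.spatial.transform import Rotation as R
from rig import manip, eyes, recognise, regions_of, mark_of
def cam(p,st=None):
    """returns K,Rwc,twc : world->cam"""
    if "mount" in p:
        T=np.eye(4);q=st["ee_rot"];T[:3,:3]=R.from_quat([q[1],q[2],q[3],q[0]]).as_matrix();T[:3,3]=st["position"]
        W=np.linalg.inv(T@np.array(p["mount"])); return np.array(p["K"]),W[:3,:3],W[:3,3]
    return np.array(p["K"]),cv2.Rodrigues(np.array(p["rvec"],float))[0],np.array(p["tvec"],float).ravel()
def ray(c,u,v,z):
    K,Rw,t=c; d=Rw.T@np.linalg.inv(K)@[u,v,1]; o=-Rw.T@t
    return o+d*(z-o[2])/d[2]
def proj(c,X):
    K,Rw,t=c; Y=(K@(Rw@np.atleast_2d(X).T+t[:,None])).T; return Y[:,:2]/Y[:,2:]
def orange(im): # rgb
    h=cv2.cvtColor(im,cv2.COLOR_RGB2HSV); return ((h[...,0]>5)&(h[...,0]<24)&(h[...,1]>120)&(h[...,2]>120)).astype(np.uint8)
def blobs(m,mn=30):
    n,l,s,c=cv2.connectedComponentsWithStats(m); return [(s[i],c[i],l==i) for i in range(1,n) if s[i][4]>=mn]
SH=np.array([[x,y,z] for x,zt in((-.0475,.015),(.0475,.002)) for y in(-.018,.018) for z in(0,zt)])
def pose(P,X):
    x,y,a=P; c,s=np.cos(a),np.sin(a); X=np.atleast_2d(X); return np.c_[x+c*X[:,0]-s*X[:,1],y+s*X[:,0]+c*X[:,1],X[:,2]]
def hullmask(c,X,shape,S=4):
    h=cv2.convexHull(((proj(c,X)+.5)*S).astype(np.float32)).astype(np.int32)
    m=np.zeros((shape[0]*S,shape[1]*S),np.uint8); cv2.fillConvexPoly(m,h,1)
    return cv2.resize(m.astype(np.float32),(shape[1],shape[0]),interpolation=cv2.INTER_AREA)
def fit(obs,P0,X=SH):
    from scipy.optimize import minimize
    def f(P): return sum(np.abs(hullmask(c,pose(P,X),m.shape)-m).sum()/m.sum() for c,m in obs)
    best=None
    for da in(-.15,0,.15):
        s0=np.array(P0)+[0,0,da]
        r=minimize(f,s0,method="Nelder-Mead",options=dict(initial_simplex=[s0,s0+[.01,0,0],s0+[0,.01,0],s0+[0,0,.1]],maxiter=150,xatol=1e-4,fatol=1e-4))
        if best is None or r.fun<best.fun: best=r
    return best.x,best.fun
E
cat > m1.py <<'E'
from h import *
obs=[]
for n in["top","side"]:
    p=eyes.get_image(n); c=cam(p); m=orange(p["frame"])
    for s,ce,b in blobs(m): print(n,s,ce.round(1),ray(c,*ce,.006).round(3))
    b=[k for k in blobs(m) if (abs(k[1]-([290,217] if n=="top" else [279,248]))<15).all()]
    obs.append((c,b[0][2].astype(np.float32)))
    if n=="top":
        for nm,u,v,z in[("foot lug",259.5,222,.03),("lugBR",251,179,.03),("lugBL",195.5,190,.03),("lugFL",203.5,232.5,.03),("blue",323.5,182,.048),("white",359,180.5,.048)]: print(nm,ray(c,u,v,z).round(3))
for o in([obs[0]],[obs[1]],obs):
    P,f=fit(o,[*ray(obs[0][0],290,217,.006)[:2],np.pi/2]); print(P.round(4),f, "tip",pose(P,[.0475,0,0]).round(4),"back",pose(P,[-.0475,0,0]).round(4))
E
python3 m1.py
```

```text
top [ 60  88  12  12 119] [65.5 93.6] [0.957 0.905 0.006]
top [ 26 144  19  30 116] [ 35.3 159.2] [0.737 0.995 0.006]
top [274 206  33  22 414] [289.6 216.9] [0.538 0.17  0.006]
top [317 231  23  14 199] [327.7 237.3] [0.471 0.051 0.006]
foot lug [0.521 0.265 0.03 ]
lugBR [0.658 0.291 0.03 ]
lugBL [0.625 0.467 0.03 ]
lugFL [0.491 0.441 0.03 ]
blue [0.642 0.065 0.048]
white [ 0.645 -0.045  0.048]
side [296  84   9   9  61] [299.8  87.3] [1.036 1.107 0.006]
side [233 106  26   6 140] [245.3 108.6] [0.741 0.993 0.006]
side [263 163  23  22 108] [273.8 175.3] [0.658 0.485 0.006]
side [261 236  35  26 439] [278.7 248.2] [0.541 0.165 0.006]
side [265 278  12  22 246] [270.6 288.6] [0.472 0.047 0.006]
side [357 290   8   9  52] [360.5 294.7] [ 0.649 -0.05   0.006]
[0.5372 0.171  1.8882] 0.13435989618301392 tip [[0.5224 0.2162 0.    ]] back [[0.552  0.1259 0.    ]]
[0.5405 0.1719 1.896 ] 0.05054100230336189 tip [[0.5253 0.2169 0.    ]] back [[0.5557 0.1269 0.    ]]
[0.5397 0.1713 1.9015] 0.20953623950481415 tip [[0.5243 0.2162 0.    ]] back [[0.5551 0.1264 0.    ]]
```

```bash
python3 -m inch '[[-0.88,0,0,0,7],[-0.88,0,0,0,7],[-0.88,0,0,0,7],[-0.88,0,0,0,7],[-0.88,0,0,0,7],[-0.88,0,0,0,7],[-0.88,0,0,0,7],[-0.88,0,0,0,5.5]]'
cat > w.py <<'E'
from h import *
import sys
def T():
    st=manip.get_state(); q=st["ee_rot"]; return st,R.from_quat([q[1],q[2],q[3],q[0]]).as_matrix()
def tot(target):
    st,M=T(); d=M.T@(np.array(target)-st["position"]); print("t",round(st["clock"],2),"pos",st["position"].round(4),"toolx hdg",np.degrees(np.arctan2(M[1,0],M[0,0])).round(2),"z",M[:,2].round(3),"w",round(st["width"],4),"F",st["contact_force"].round(2),"-> tool shift mm",(d*1000).round(1))
if __name__=="__main__": tot([float(a) for a in sys.argv[1:4]])
E
python3 w.py .562 .10 .20
```

```text
clock: 2.57
position: [0.1616, 0.5519, 0.2313]
ee_rot: [-0.0, 0.988, 0.153, 0.0]
contact_force: [-0.7, 0.8, -0.1]
width: 0.0053
t 2.57 pos [0.1616 0.5519 0.2313] toolx hdg 17.57 z [ 0.  0. -1.] w 0.0053 F [-0.68  0.78 -0.09] -> tool shift mm [245.3 551.7  31.3]
```

```bash
python3 -m inch '[[-0.88,15,34,0,0],[-0.88,15,34,0,0],[-0.88,15,34,0,0],[-0.88,15,34,0,0],[-0.88,15,34,0,0],[-0.88,15,34,0,0],[-0.88,15,34,0,0],[-0.88,15,34,0,0],[-0.88,15,34,0,0],[-0.88,15,34,0,0],[-0.88,15,34,0,0],[-0.88,15,34,0,0],[-0.88,15,34,0,0],[-0.88,15,34,0,0],[-0.88,15,34,0,0],[-0.88,10,30,0,0],[-0.88,0,0,0,0]]'
python3 - <<'E'
from w import *
tot([.566,.095,.06])
st,_=T(); p=eyes.get_image("wrist"); cv2.imwrite("pics/w1.png",p["frame"][:,:,::-1])
c=cam(p,st); m=orange(p["frame"])
for s,ce,b in blobs(m,200): print(s,ce.round(1),ray(c,*ce,.006).round(4))
for t in["foot_under","corner_top","shim_tip","shim_back"]: print(t,[(r["point"],round(r["confidence"],2)) for r in mark_of(p,t)][:3])
E
```

```text
clock: 3.98
position: [0.5663, 0.0898, 0.2302]
ee_rot: [-0.002, 0.988, 0.155, 0.005]
contact_force: [0.5, 0.6, 0.4]
width: 0.0051
t 3.98 pos [0.5663 0.0898 0.2302] toolx hdg 17.8 z [ 0.008  0.006 -1.   ] w 0.0051 F [0.46 0.6  0.44] -> tool shift mm [ -0.3  -4.6 170.2]
[ 255   51   35   92 1125] [267.4  84.3] [0.532  0.1836 0.006 ]
[ 165  154   48   54 1164] [188.5 180.7] [0.4749 0.0521 0.006 ]
foot_under []
corner_top []
shim_tip [([51.5, 269.3], 0.93), ([162.3, 204.6], 0.74)]
shim_back [([141.5, 273.0], 0.74), ([201.9, 174.7], 0.56)]
```

View pics/w1.png

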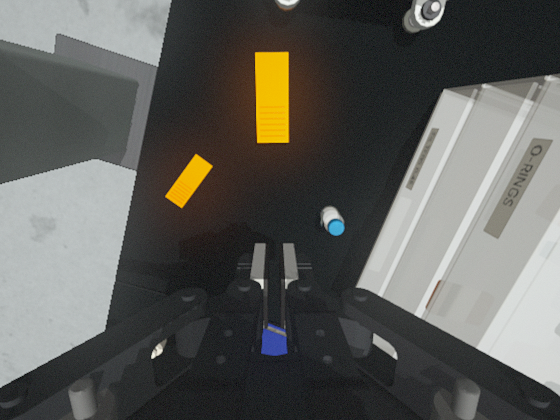

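```bash
python3 -m inch '[[-0.88,0,-30,0,0],[-0.88,0,-30,0,0],[-0.88,0,-30,0,0],[-0.88,0,-10,0,0],[-0.88,0,0,0,0],[-0.88,0,0,0,0]]'
cat > m2.py <<'E'
from w import *
import sys
def org(im):
    h=cv2.cvtColor(im,cv2.COLOR_RGB2HSV); return ((h[...,0]>5)&(h[...,0]<30)&(h[...,1]>150)&(h[...,2]>150)).astype(np.uint8)
def wshim(tag,P0):
    st,_=T(); p=eyes.get_image("wrist"); cv2.imwrite(f"pics/{tag}.png",p["frame"][:,:,::-1]); c=cam(p,st)
    L=proj(c,pose(P0,[0,0,.006]))[0]; bb=blobs(org(p["frame"]),200)
    b=min(bb,key=lambda k:np.hypot(*(k[1]-L)))
    P,f=fit([(c,b[2].astype(np.float32))],P0)
    print(b[0],"shim",P.round(4),"deg",np.degrees(P[2]).round(1),"fit",round(f,3),"tip",pose(P,[.0475,0,0])[0,:2].round(4),"back",pose(P,[-.0475,0,0])[0,:2].round(4))
    return p,c,P
if __name__=="__main__":
    p,c,P=wshim(sys.argv[1],[float(a) for a in sys.argv[2:5]])
    for t in["stirrer","foot_under","corner_top","shim_tip","shim_back"]: print(t,[(np.round(r["point"]),round(r["confidence"],2)) for r in mark_of(p,t)][:3])
E
python3 m2.py w2 .54 .171 1.9
```

```text
clock: 4.73
position: [0.5237, 0.1994, 0.2325]
ee_rot: [-0.004, 0.987, 0.162, 0.003]
contact_force: [0.2, -0.7, 0.7]
width: 0.0052
[ 263  162   31   78 2366] shim [0.5408 0.171  1.8906] deg 108.3 fit 0.022 tip [0.5258 0.2161] back [0.5557 0.1259]
stirrer [(array([ 46., 366.]), 0.9), (array([239., 278.]), 0.48)]
foot_under []
corner_top [(array([ 87., 300.]), 0.64)]
shim_tip [(array([158., 276.]), 0.63), (array([252., 216.]), 0.55)]
shim_back [(array([286., 186.]), 0.93), (array([235., 278.]), 0.66)]
```

View pics/w2.png

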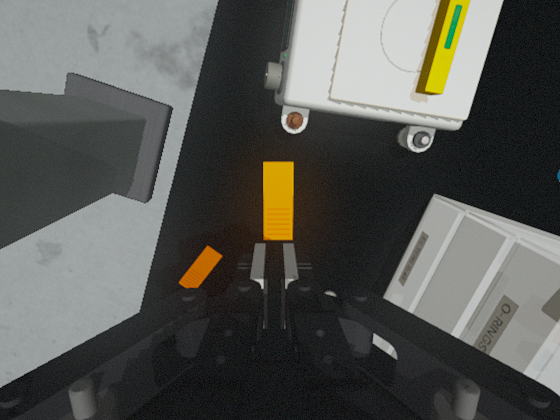

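Run:
```python
from w import *
st,_=T(); p=eyes.get_image("wrist"); c=cam(p,st)
for n,u,v,z in[("FRlug z36",294,119,.036),("FRlug z24",294,119,.024),("BRlug",417,138,.034),("cFR",284,103,.07),("cBR",465,129,.07),("plate corner",332,99,.079),("plateR",437,118,.079)]: print(n,ray(c,u,v,z).round(4))
t=eyes.get_image("top");s=eyes.get_image("side")
im=np.hstack([cv2.resize(t["frame"][160:250,180:300],(480,360)),cv2.resize(p["frame"][60:160,260:360],(300,360) if 0 else (320,360))])
cv2.imwrite("pics/z1.png",im[:,:,::-1])
f=s["frame"][150:245,210:320]; cv2.imwrite("pics/z2.png",cv2.resize(f,(660,570),interpolation=cv2.INTER_CUBIC)[:,:,::-1])
```

```text
FRlug z36 [0.527  0.2661 0.036 ]
FRlug z24 [0.5279 0.2662 0.024 ]
BRlug [0.659  0.2891 0.034 ]
cFR [0.511  0.2765 0.07  ]
cBR [0.6826 0.3086 0.07  ]
plate corner [0.5506 0.293  0.079 ]
plateR [0.6481 0.308  0.079 ]
```

View pics/z1.png

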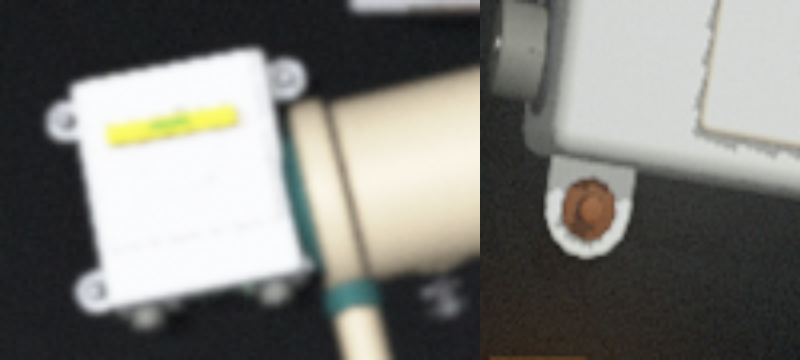

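View pics/z2.png

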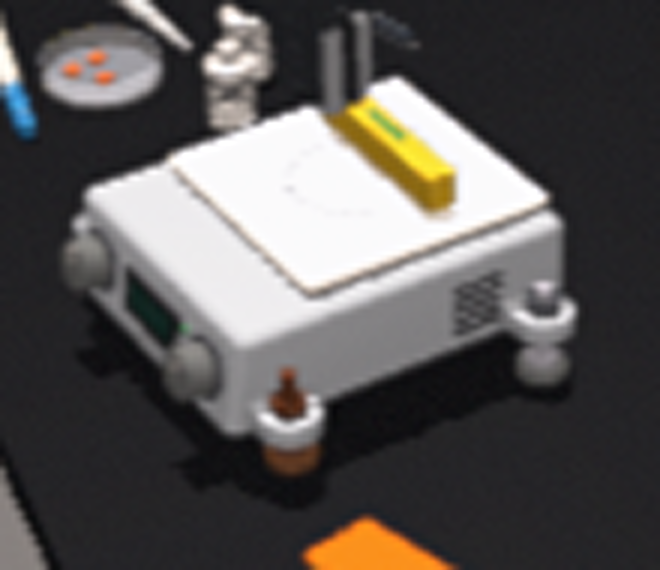

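Run:
```python
from h import *
s=eyes.get_image("side"); c=cam(s)
for n,u,v,z in[("lug",258.3,220.5,.030),("stemtop",258,212,.046),("pad",258.6,226.2,.014),("BRlug",300.3,202.7,.03),("cFR",210+240/6,150+345/6,.07)]: print(n,ray(c,u,v,z).round(4))
# foot candidates in shim frame
for P in([.5408,.171,1.8906],[.5397,.1713,1.9]):
  for f in([.527,.266],[.523,.266],[.531,.267]):
    d=np.array(f)-P[:2]; a=P[2]; print(f,"shim frame",(np.array([np.cos(a)*d[0]+np.sin(a)*d[1],-np.sin(a)*d[0]+np.cos(a)*d[1]])*1000).round(1))
```

```text
lug [0.524  0.2623 0.03  ]
stemtop [0.5295 0.2773 0.046 ]
pad [0.5227 0.2584 0.014 ]
BRlug [0.6588 0.2899 0.03  ]
cFR [0.5072 0.2737 0.07  ]
[0.527, 0.266] shim frame [ 94.5 -16.8]
[0.523, 0.266] shim frame [ 95.8 -13. ]
[0.531, 0.267] shim frame [ 94.2 -20.9]
[0.527, 0.266] shim frame [ 93.7 -18.6]
[0.523, 0.266] shim frame [ 95.  -14.8]
[0.531, 0.267] shim frame [ 93.4 -22.7]
```

```bash
python3 w.py .566 .095 .06; python3 -m inch '[[-0.88,0,30,10,0],[-0.88,0,30,20,0],[-0.88,0,30,30,0],[-0.88,0,15,30,0],[-0.88,0,0,30,0],[-0.88,0,0,20,0],[-0.88,0,0,0,0],[-0.88,0,0,0,0]]';python3 w.py .566 .095 .007
```

```text
t 5.23 pos [0.5248 0.1979 0.2321] toolx hdg 18.39 z [ 0.005  0.01  -1.   ] w 0.0049 F [-0.08  0.07  0.32] -> tool shift mm [  5.2 112.  171.3]
clock: 5.9
position: [0.5654, 0.0944, 0.089]
ee_rot: [-0.005, 0.987, 0.159, 0.008]
contact_force: [0.2, -0.3, -0.2]
width: 0.005
t 5.9 pos [0.5654 0.0944 0.089 ] toolx hdg 18.32 z [ 0.015  0.012 -1.   ] w 0.005 F [ 0.19 -0.33 -0.15] -> tool shift mm [-0.8  0.1 82. ]
```

```bash
python3 -m inch '[[-0.88,0,0,25,0],[-0.88,0,0,25,0],[-0.88,0,0,20,0],[-0.88,0,0,8,0],[-0.88,0,0,0,0],[-0.88,0,0,0,0]]';python3 w.py .5651 .0974 .007; python3 m2.py w3 .5408 .171 1.89
```

```text
clock: 6.4
position: [0.5751, 0.0966, 0.0181]
ee_rot: [-0.004, 0.987, 0.16, 0.017]
contact_force: [0.2, -0.6, 0.2]
width: 0.005
t 6.4 pos [0.5751 0.0966 0.0181] toolx hdg 18.4 z [ 0.032  0.013 -0.999] w 0.005 F [ 0.18 -0.58  0.24] -> tool shift mm [-9.7 -3.9 10.8]
[  209     0    84   194 15417] shim [0.5412 0.1709 1.8936] deg 108.5 fit 0.011 tip [0.5261 0.2159] back [0.5563 0.1258]
stirrer []
foot_under []
corner_top [(array([330., 370.]), 0.51)]
shim_tip [(array([224., 101.]), 0.94), (array([329., 373.]), 0.21)]
shim_back [(array([191., 255.]), 0.93), (array([313.,  42.]), 0.58)]
```

View pics/w3.png

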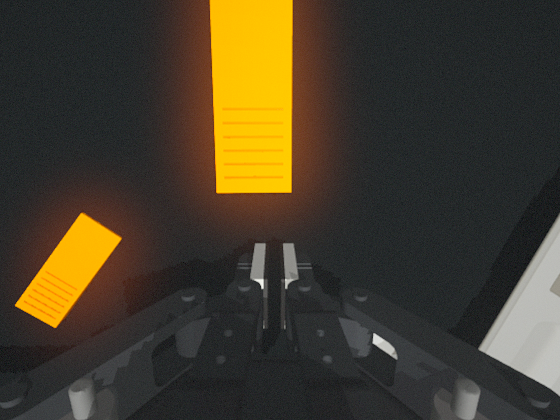

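```bash
python3 -m inch '[[-0.88,-5,0,0,0],[-0.88,-5,0,3,0],[-0.88,0,0,4,0],[-0.88,0,0,3,0],[-0.88,0,0,0,0],[-0.88,0,0,0,0]]';python3 w.py .5656 .0976 .007
```

```text
clock: 7.2
position: [0.5645, 0.0929, 0.0078]
ee_rot: [-0.004, 0.987, 0.16, 0.018]
contact_force: [0.3, -0.2, 0.8]
width: 0.005
t 7.2 pos [0.5645 0.0929 0.0078] toolx hdg 18.37 z [ 0.034  0.013 -0.999] w 0.005 F [ 0.29 -0.18  0.85] -> tool shift mm [ 2.5 -4.1  0.9]
```

```bash
python3 -m inch '[[-0.88,1.5,-5,0,0],[-0.88,1,-5,0,0],[-0.88,0,-5,0,0],[-0.88,0,-5,0,0],[-0.88,0,0,0,0],[-0.88,0,0,0,0]]';python3 w.py .5563 .1258 .007; python3 m2.py w4 .5408 .171 1.89 | head -1
```

```text
clock: 7.7
position: [0.5605, 0.1154, 0.0076]
ee_rot: [-0.004, 0.987, 0.16, 0.018]
contact_force: [0.2, 0.0, -0.2]
width: 0.0051
t 7.7 pos [0.5605 0.1154 0.0076] toolx hdg 18.39 z [ 0.034  0.014 -0.999] w 0.0051 F [ 0.18  0.04 -0.21] -> tool shift mm [ -0.8 -11.2   0.6]
[  226    23    87   223 18143] shim [0.5411 0.1712 1.894 ] deg 108.5 fit 0.016 tip [0.526  0.2162] back [0.5561 0.1262]
```

View pics/w4.png

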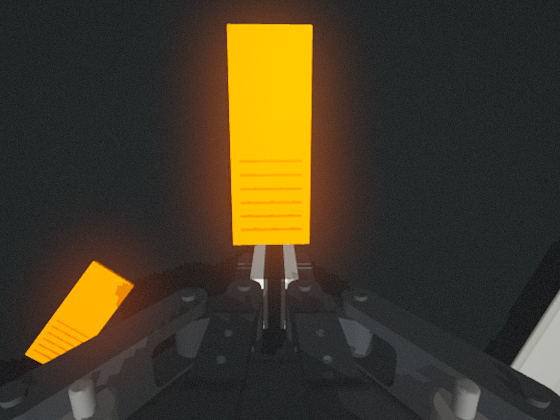

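```bash
python3 -m inch '[[-0.88,0,-4,0,0],[-0.88,0,-5,0,0.9],[-0.88,0,-5,0,0.9],[-0.88,0,-5,0,0.9],[-0.88,0,-5,0,0.9],[-0.88,0,-5,0,0.9],[-0.88,0,0,0,0],[-0.88,0,0,0,0]]';python3 w.py .5563 .1258 .007; python3 m2.py w5 .534 .197 1.82 | head -1
```

```text
clock: 8.67
position: [0.552, 0.1431, 0.0076]
ee_rot: [-0.004, 0.993, 0.117, 0.018]
contact_force: [0.5, -0.3, -0.1]
width: 0.0053
t 8.67 pos [0.552  0.1431 0.0076] toolx hdg 13.47 z [ 0.034  0.013 -0.999] w 0.0053 F [ 0.53 -0.27 -0.13] -> tool shift mm [ 0.2 17.8  0.6]
[  221    24    89   223 18086] shim [0.5365 0.1997 1.8327] deg 105.0 fit 0.018 tip [0.5242 0.2456] back [0.5488 0.1538]
```

View pics/w5.png

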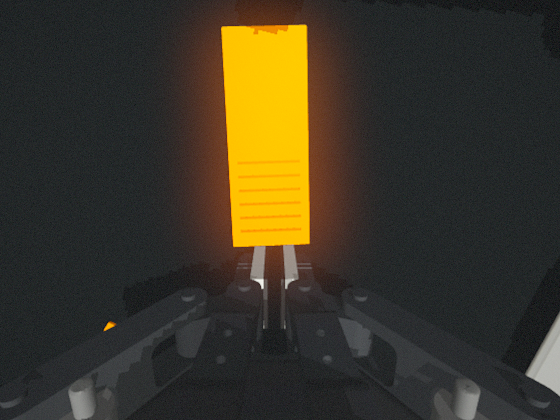

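Run:
```python
from h import *
s=eyes.get_image("side"); f=s["frame"][190:270,220:320]; cv2.imwrite("pics/z3.png",cv2.resize(f,(750,600),interpolation=cv2.INTER_CUBIC)[:,:,::-1])
w=cv2.imread("pics/w5.png")[0:80,180:360]; cv2.imwrite("pics/z4.png",np.clip(cv2.resize(w,(720,320)).astype(float)*2.5,0,255).astype(np.uint8))
```

```text
(no output)
```

View pics/z3.png

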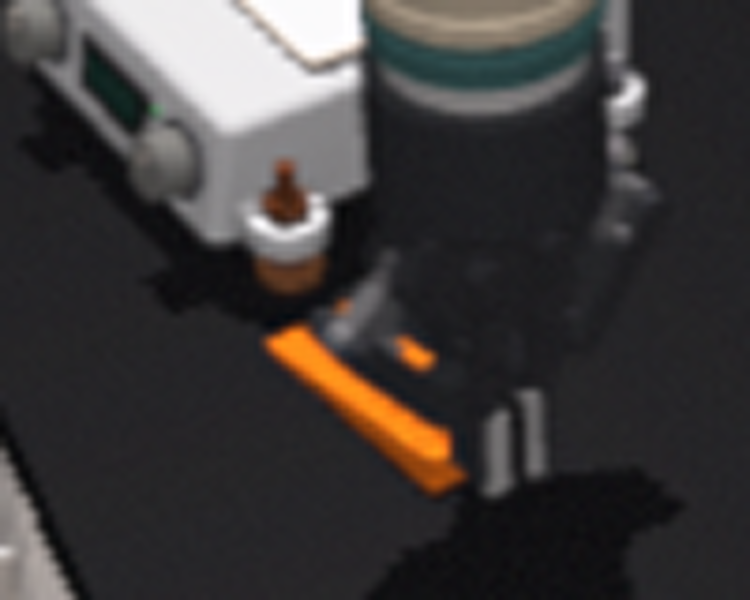

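View pics/z4.png

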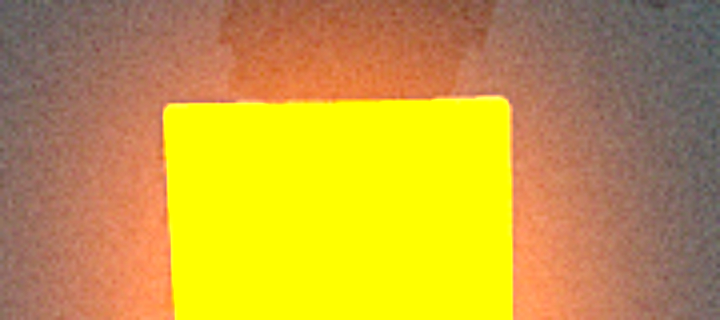

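```bash
python3 -m inch '[[-0.88,0,-5,0,0.7],[-0.88,0,-5,0,0.7],[-0.88,0,-5,0,0.7],[-0.88,0,-5,0,0.7],[-0.88,0,0,0,0],[-0.88,0,0,0,0]]';python3 w.py .5563 .1258 .007
python3 - <<'E'
from w import *
st,_=T(); p=eyes.get_image("wrist"); cv2.imwrite("pics/w6.png",cv2.convertScaleAbs(p["frame"][:,:,::-1],alpha=1.8))
s=eyes.get_image("side"); f=s["frame"][190:270,220:320]; cv2.imwrite("pics/z5.png",cv2.resize(f,(750,600),interpolation=cv2.INTER_CUBIC)[:,:,::-1])
E
```

```text
clock: 9.52
position: [0.5474, 0.1642, 0.0076]
ee_rot: [-0.005, 0.996, 0.09, 0.017]
contact_force: [0.4, -0.1, -0.5]
width: 0.0053
t 9.52 pos [0.5474 0.1642 0.0076] toolx hdg 10.29 z [ 0.034  0.013 -0.999] w 0.0053 F [ 0.4  -0.09 -0.48] -> tool shift mm [ 1.9 39.4  0.4]
```

View pics/w6.png

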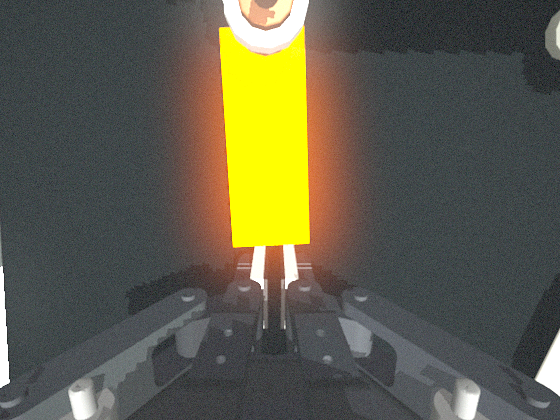

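View pics/z5.png

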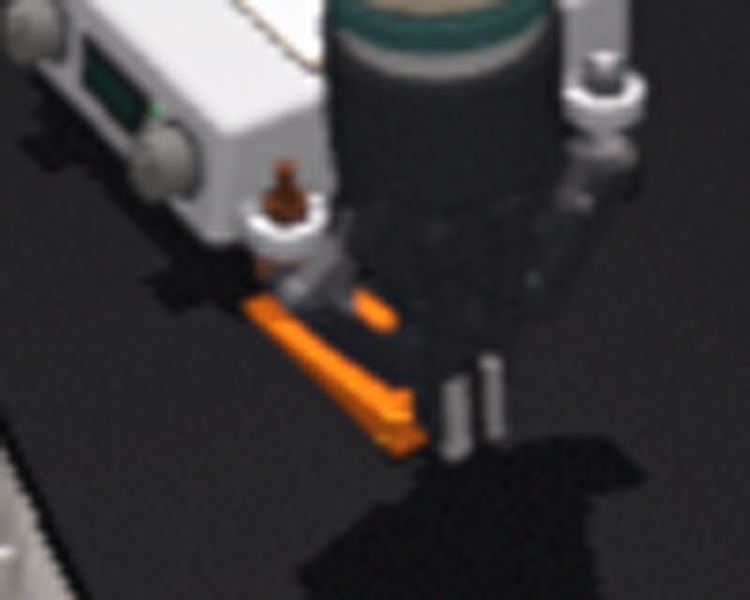

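```bash
for i in 1; do python3 -m inch '[[-0.88,0,-4,0,0],[-0.88,0,-4,0,0],[-0.88,0,0,0,0]]' | egrep 'pos|force'; done; python3 -m inch '[[-0.88,0,-3,0,0],[-0.88,0,0,0,0]]' | egrep 'pos|force';  python3 -m inch '[[-0.88,0,-3,0,0],[-0.88,0,0,0,0]]' | egrep 'pos|force'
```

```text
position: [0.5459, 0.1721, 0.0077]
contact_force: [-0.5, 0.6, 0.6]
position: [0.5453, 0.1755, 0.0077]
contact_force: [0.1, -0.8, -0.4]
position: [0.5447, 0.1787, 0.0077]
contact_force: [-0.2, -0.1, 0.6]
```

```bash
python3 -m inch '[[-0.88,0,-3,0,0],[-0.88,0,0,0,0]]' | egrep 'pos|force';  python3 -m inch '[[-0.88,0,-2,0,0],[-0.88,0,0,0,0]]' | egrep 'pos|force';python3 w.py .5563 .1258 .007
python3 - <<'E'
from w import *
st,_=T(); p=eyes.get_image("wrist"); cv2.imwrite("pics/w7.png",cv2.convertScaleAbs(p["frame"][:,:,::-1],alpha=1.3))
s=eyes.get_image("side"); f=s["frame"][190:270,220:320]; cv2.imwrite("pics/z6.png",cv2.resize(f,(750,600),interpolation=cv2.INTER_CUBIC)[:,:,::-1])
E
```

```text
position: [0.5442, 0.182, 0.0078]
contact_force: [0.5, -0.5, -0.0]
position: [0.5438, 0.1842, 0.0078]
contact_force: [1.0, -0.7, -0.2]
t 10.53 pos [0.5438 0.1842 0.0078] toolx hdg 10.23 z [ 0.034  0.013 -0.999] w 0.0053 F [ 0.99 -0.71 -0.16] -> tool shift mm [ 1.9 59.7  0.4]
```

View pics/w7.png

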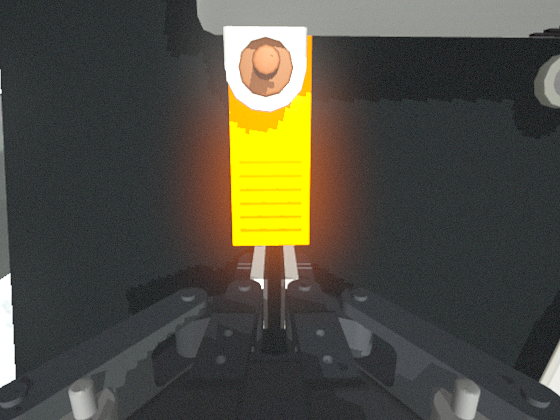

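View pics/z6.png

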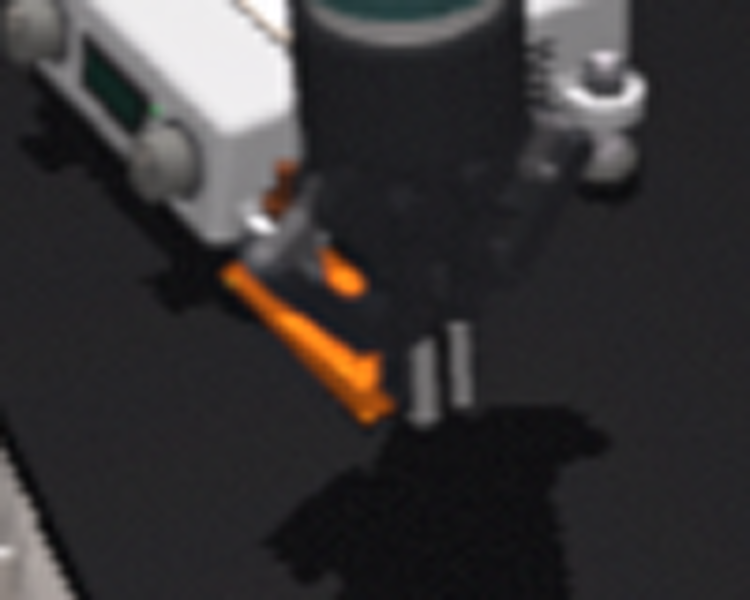

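```bash
for i in a; do python3 -m inch '[[-0.88,0,-2,0,0],[-0.88,0,0,0,0]]' | egrep 'pos|force';  python3 -m inch '[[-0.88,0,-2,0,0],[-0.88,0,0,0,0]]' | egrep 'pos|force';python3 -m inch '[[-0.88,0,-2,0,0],[-0.88,0,0,0,0]]' | egrep 'pos|force'; done
```

```text
position: [0.5435, 0.1859, 0.0078]
contact_force: [-0.9, 0.3, -0.3]
position: [0.5431, 0.188, 0.0078]
contact_force: [0.5, 0.3, 0.3]
position: [0.5427, 0.1902, 0.0078]
contact_force: [0.3, 0.1, 0.3]
```

```bash
for i in a; do python3 -m inch '[[-0.88,0,-2,0,0],[-0.88,0,0,0,0]]' | egrep 'pos|force';  python3 -m inch '[[-0.88,0,-2,0,0],[-0.88,0,0,0,0]]' | egrep 'pos|force';python3 -m inch '[[-0.88,0,-2,0,0],[-0.88,0,0,0,0]]' | egrep 'pos|force'; done
```

```text
position: [0.5424, 0.1924, 0.0078]
contact_force: [-0.5, 1.2, 0.3]
position: [0.5419, 0.1946, 0.0078]
contact_force: [0.2, 0.2, 0.4]
position: [0.5415, 0.1967, 0.0078]
contact_force: [0.5, 0.7, -0.9]
```

Run:
```python
from w import *
tot([.526,.266,0])
st,_=T(); p=eyes.get_image("wrist"); cv2.imwrite("pics/w8.png",cv2.convertScaleAbs(p["frame"][:,:,::-1],alpha=1.3))
s=eyes.get_image("side"); f=s["frame"][150:245,210:320]; cv2.imwrite("pics/z8.png",cv2.resize(f,(660,570),interpolation=cv2.INTER_CUBIC)[:,:,::-1])
```

```text
t 11.63 pos [0.5415 0.1967 0.0078] toolx hdg 10.22 z [ 0.034  0.013 -0.999] w 0.0049 F [ 0.54  0.73 -0.86] -> tool shift mm [ -3.3 -70.9   8.2]
```

View pics/w8.png

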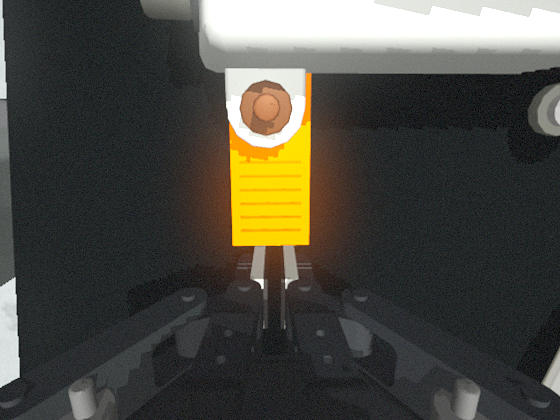

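View pics/z8.png

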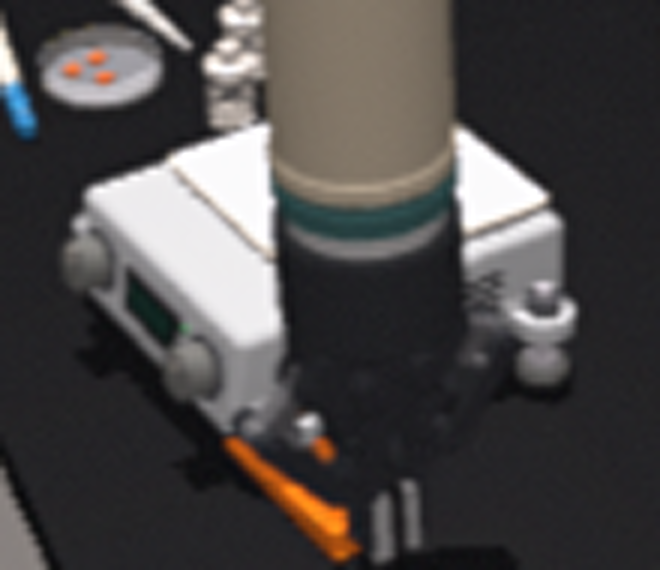

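```bash
for i in a; do python3 -m inch '[[-0.88,0,-1.5,0,0],[-0.88,0,0,0,0]]' | egrep 'pos|force';  python3 -m inch '[[-0.88,0,-1.5,0,0],[-0.88,0,0,0,0]]' | egrep 'pos|force';python3 -m inch '[[-0.88,0,-1.5,0,0],[-0.88,0,0,0,0]]' | egrep 'pos|force'; done
```

```text
position: [0.5415, 0.1976, 0.0079]
contact_force: [0.8, 0.1, 0.1]
position: [0.5414, 0.1982, 0.0079]
contact_force: [-0.4, 0.5, -0.0]
position: [0.5414, 0.1986, 0.0079]
contact_force: [-0.2, 1.0, 0.2]
```

```bash
python3 - <<'E'
from w import *
F=[]
for i in range(6):
    eyes.get_image("side"); F.append(manip.get_state()["contact_force"])
print(np.mean(F,0).round(2),np.std(F,0).round(2)); tot([.526,.266,0]); print(manip.get_state()["qpos"].round(3))
E
python3 -m inch '[[-0.88,0,-3,0,0],[-0.88,0,0,0,0]]' | egrep 'pos|force'
```

```text
[ 0.24 -2.59  0.07] [0.54 0.43 0.5 ]
t 12.53 pos [0.5414 0.1987 0.0079] toolx hdg 10.35 z [ 0.035  0.008 -0.999] w 0.005 F [ 0.66 -2.41 -0.16] -> tool shift mm [ -3.3 -69.    7.9]
[ 0.231  0.471  1.829 -0.     0.806  0.05 ]
position: [0.5413, 0.1996, 0.008]
contact_force: [0.2, 0.9, -0.7]
```

```bash
cat > f.py <<'E'
from w import *
F=[]
for i in range(4):
    p=eyes.get_image("side"); F.append(manip.get_state()["contact_force"])
print(np.mean(F,0).round(2)); tot([.526,.266,0])
E
python3 f.py
```

```text
[ 0.7  -3.05  0.42]
t 12.9 pos [0.5413 0.1997 0.008 ] toolx hdg 10.46 z [ 0.035  0.005 -0.999] w 0.005 F [ 0.84 -2.99  0.71] -> tool shift mm [ -3.3 -68.    7.7]
```

Run:
```python
from w import *
s=eyes.get_image("side")["frame"]; a=cv2.imread("pics/side0.png")[:,:,::-1]
# shift of stirrer front/left part between start and now
g0=cv2.cvtColor(a,cv2.COLOR_RGB2GRAY).astype(np.float32); g1=cv2.cvtColor(s,cv2.COLOR_RGB2GRAY).astype(np.float32)
for n,(x0,y0,w,h) in {"frontleft":(218,176,34,40),"static":(200,90,60,40),"brlug":(293,194,16,22),"dish":(212,150,30,22),"FRcorner":(238,196,16,18)}.items():
    d,r=cv2.phaseCorrelate(g0[y0:y0+h,x0:x0+w],g1[y0:y0+h,x0:x0+w],cv2.createHanningWindow((w,h),cv2.CV_32F)); print(n,np.round(d,2),round(r,2))
cv2.imwrite("pics/z9.png",cv2.resize(s[150:245,210:320],(660,570),interpolation=cv2.INTER_CUBIC)[:,:,::-1])
p=eyes.get_image("wrist"); cv2.imwrite("pics/w9.png",cv2.convertScaleAbs(p["frame"][:,:,::-1],alpha=1.3))
```

```text
frontleft [-0.16 -0.18] 0.98
static [ 0.54 -0.7 ] 0.32
brlug [-0.2  -0.02] 1.01
dish [0.   0.04] 0.99
FRcorner [-0.07 -0.03] 1.03
```

View pics/z9.png

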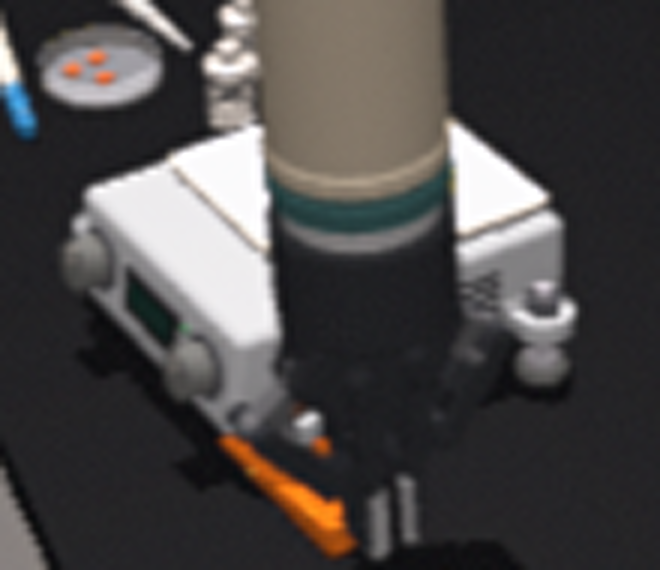

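View pics/w9.png

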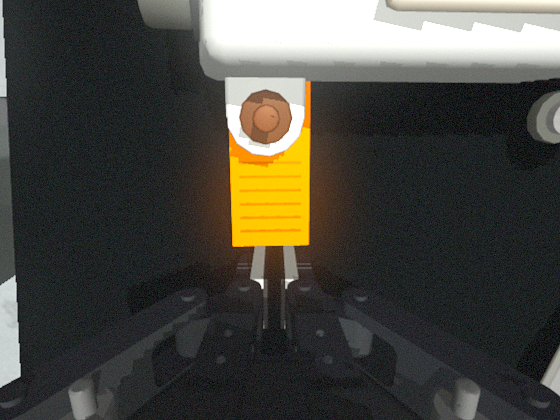

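```bash
python3 -m inch '[[-0.88,0,3,0,0],[-0.88,0,6,0,0],[-0.88,0,10,0,0],[-0.88,0,10,0,0],[-0.88,0,0,-5,0],[-1,0,0,-15,0],[-1,0,0,-25,0],[-1,0,0,-25,0],[-1,0,0,-25,0],[-1,0,0,-25,0],[-1,0,0,-20,0],[-1,0,0,0,0],[-1,0,0,0,0]]'; python3 w.py .517 .293 .1
python3 - <<'E'
from w import *
st,_=T();p=eyes.get_image("wrist"); cv2.imwrite("pics/w10.png",cv2.convertScaleAbs(p["frame"][:,:,::-1],alpha=1.3))
s=eyes.get_image("side")["frame"];cv2.imwrite("pics/z10.png",cv2.resize(s[150:245,210:320],(660,570),interpolation=cv2.INTER_CUBIC)[:,:,::-1])
for t in["foot_under","corner_top"]: print(t,[(np.round(r["point"]),round(r["confidence"],2),ray(cam(p,st),r["point"][1],r["point"][0],.07 if t=="corner_top" else .008).round(3)) for r in mark_of(p,t)][:3])
E
```

```text
clock: 14.08
position: [0.5405, 0.166, 0.1552]
ee_rot: [-0.004, 0.996, 0.087, 0.016]
contact_force: [-0.3, -0.0, 0.5]
width: -0.0001
t 14.08 pos [0.5405 0.166  0.1552] toolx hdg 9.96 z [ 0.031  0.011 -0.999] w -0.0001 F [-0.27 -0.05  0.54] -> tool shift mm [  -3.  -128.8   55.8]
foot_under []
corner_top [(array([ 14., 267.]), 0.69, array([0.517, 0.296, 0.07 ]))]
```

View pics/w10.png

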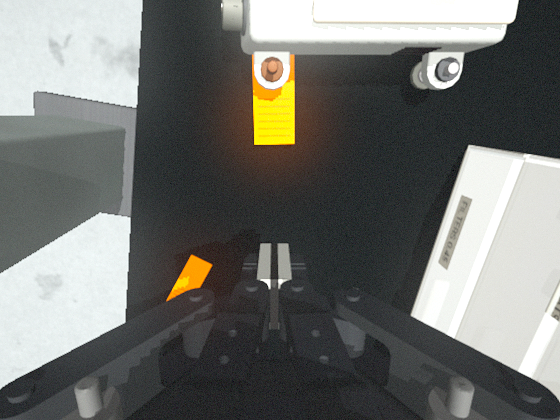

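View pics/z10.png

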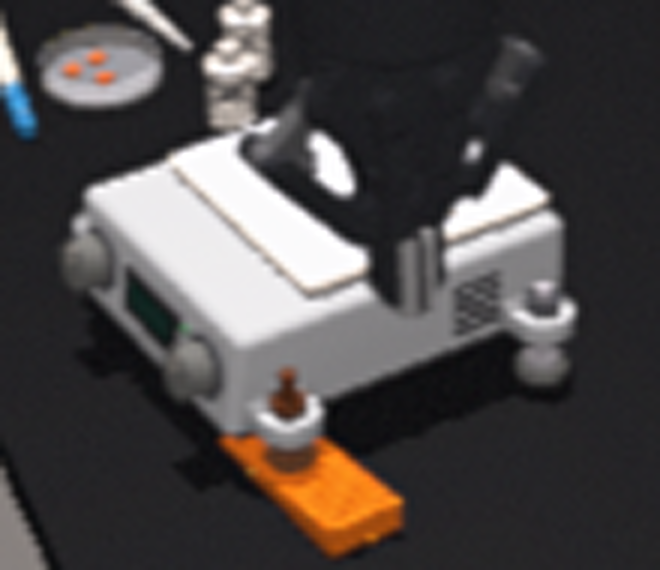

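The shim sits under the foot, centred to within about 1 px in the wrist view (lug at 273, shim spanning 254–295). The network's corner_top of (.517,.296) matches my own estimate, so I'll move above it.

```bash
python3 -m inch '[[-1,0,-25,0,0],[-1,0,-25,0,0],[-1,-1,-25,0,0],[-1,-1,-25,5,0],[-1,-1,-20,10,0],[-1,0,-8,10,0],[-1,0,0,15,0],[-1,0,0,5,0],[-1,0,0,0,0],[-1,0,0,0,0]]'; python3 w.py .517 .294 .07
```

```text
clock: 15.12
position: [0.5083, 0.2927, 0.0922]
ee_rot: [0.0, 0.996, 0.086, 0.002]
contact_force: [-0.4, -0.1, -0.2]
width: 0.0002
t 15.12 pos [0.5083 0.2927 0.0922] toolx hdg 9.85 z [ 0.004 -0.    -1.   ] w 0.0002 F [-0.4  -0.13 -0.16] -> tool shift mm [ 8.7  0.2 22.2]
```

```bash
python3 -m inch '[[-1,5,0,0,0],[-1,4,0,4,0],[-1,0,0,5,0],[-1,0,0,4,0],[-1,0,0,2,0],[-1,0,0,0,0],[-1,0,0,0,0]]'; python3 f.py; python3 w.py .517 .294 .07
```

```text
clock: 15.7
position: [0.5209, 0.2921, 0.0776]
ee_rot: [0.0, 0.996, 0.084, 0.004]
contact_force: [0.3, -0.3, 0.2]
width: 0.0002
[ 0.31  0.03 -0.06]
t 15.9 pos [0.521  0.2922 0.0778] toolx hdg 9.63 z [ 0.008  0.    -1.   ] w -0.0002 F [0.76 0.57 0.09] -> tool shift mm [-0.  26.6 77.9]
t 15.9 pos [0.521  0.2922 0.0778] toolx hdg 9.63 z [ 0.008  0.    -1.   ] w -0.0002 F [0.76 0.57 0.09] -> tool shift mm [-3.7 -2.4  7.8]
```

```bash
python3 -m inch '[[-1,-1,-1,3,0],[-1,-1,-1,2,0],[-1,0,0,1,0]]'|egrep 'pos|force';python3 -m inch '[[-1,0,0,2,0]]'|egrep 'pos|force'; python3 f.py;  python3 -m inch '[[-1,0,0,2,0],[-1,0,0,2,0]]'|egrep 'pos|force'; python3 f.py
```

```text
position: [0.5187, 0.2944, 0.072]
contact_force: [0.2, 0.1, 0.0]
position: [0.5187, 0.2945, 0.07]
contact_force: [0.1, -0.5, 5.8]
[-0.09  0.05  0.7 ]
t 16.43 pos [0.5188 0.2945 0.0701] toolx hdg 9.64 z [ 0.009  0.001 -1.   ] w 0.0003 F [ 0.11 -0.08  0.51] -> tool shift mm [ 1.7 29.3 70.1]
position: [0.5188, 0.2945, 0.07]
contact_force: [-4.8, -1.6, 15.0]
[-3.63 -1.66 13.33]
t 16.8 pos [0.5188 0.2945 0.07  ] toolx hdg 9.66 z [ 0.01   0.002 -1.   ] w 0.0002 F [-4.14 -1.32 13.3 ] -> tool shift mm [ 1.6 29.3 70. ]
```

```bash
python3 f.py
python3 - <<'E'
from w import *
s=eyes.get_image("side")["frame"];t=eyes.get_image("top")["frame"]; a=cv2.imread("pics/side0.png")[:,:,::-1]
g0=cv2.cvtColor(a,cv2.COLOR_RGB2GRAY).astype(np.float32); g1=cv2.cvtColor(s,cv2.COLOR_RGB2GRAY).astype(np.float32)
for n,(x0,y0,w,h) in {"frontleft":(218,176,34,40),"brlug":(293,194,16,22),"dish":(212,150,30,22)}.items():
    d,r=cv2.phaseCorrelate(g0[y0:y0+h,x0:x0+w],g1[y0:y0+h,x0:x0+w],cv2.createHanningWindow((w,h),cv2.CV_32F)); print(n,np.round(d,2),round(r,2))
cv2.imwrite("pics/z11.png",cv2.resize(s[150:290,210:370],(686,600),interpolation=cv2.INTER_CUBIC)[:,:,::-1])
E
python3 f.py
```

```text
[-3.51 -1.55 13.02]
t 17.0 pos [0.5188 0.2945 0.07  ] toolx hdg 9.66 z [ 0.01   0.002 -1.   ] w 0.0 F [-3.78 -1.95 12.87] -> tool shift mm [ 1.6 29.3 70. ]
frontleft [-0.24 -0.4 ] 0.46
brlug [-0.18 -0.06] 1.02
dish [-0.77 -0.18] 0.52
[-3.21 -1.28 13.55]
t 17.3 pos [0.5188 0.2945 0.07  ] toolx hdg 9.66 z [ 0.01   0.002 -1.   ] w -0.0 F [-2.24 -1.27 13.78] -> tool shift mm [ 1.6 29.3 70. ]
```

View pics/z11.png

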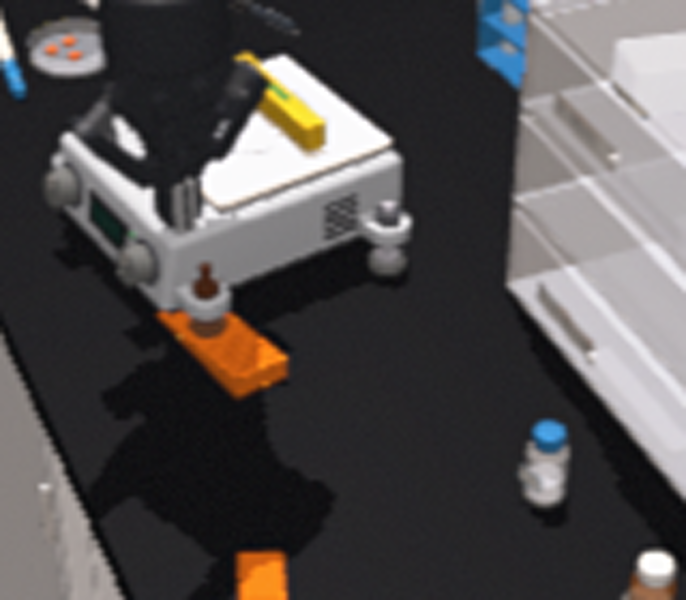

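The finger is pressing the front right corner with a steady 13 N or so. The shim is under the foot, and the level and vials haven't been disturbed, so I'm handing in.

```bash
python3 -c "
from rig import manip
print(manip.sign_off())"; python3 -c "
from rig import manip
s=manip.get_state();print(s['clock'],s['contact_force'],s['position'])"
```

```text
the job is handed in; nothing more can be done
None
the job is handed in; nothing more can be done
```

I pushed the large orange shim along the bench, thin end first, under the rusty front right foot, and handed the job in while still pressing on that corner. No verdict came back.

**Shim:** I pushed from its back face with nearly shut fingers until it jammed and the averaged push reached about 3 N. The wrist view then showed the foot centred on it to within about 1 mm.

**Press:** The shut fingertips pressed the deck at (0.519, 0.295), 2–3 mm from where I had located corner_top. The force held at about 13 N down, with 3–4 N sideways, and the fingertip height stayed at 70 mm. I took that to mean the stirrer no longer rocks.

**Other things:** In the side view, the right rear foot's lug had shifted only about 0.2 px, well under 1 mm. The spirit level stayed on the plate and the shim lay flat. The dish and the blue and white vials looked untouched; the steel weight was not in that last view, and nothing went near it.

**What disagreed or was not checked:**
- The force readings right after each small push were noisy and missed the jam. I relied on averages and on the shim moving less than commanded.
- My estimates of the foot's position from different cameras and features differed by up to about 10 mm, so I aligned by the wrist view instead.
- In the last side view, the shift checks on the front left and the dish were unreliable, because the arm and its shadow were in the picture.
- I did not measure the stirrer's tilt directly or the force between the shim and the foot while pressing.

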